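Lock the panel clamp: feel the latch pin into its hidden slot

TASK

Lock the panel clamp with its latch pin: pick up the loose pin by its black grip, lay it on the white ledge of the latch block with the rod under the hood, feel along the hidden back face for the upright slot, and slide the pin fully home until the grip meets the hood. Feel gently, never bearing on the hood or its hidden face with as much as 40 N, then let go and leave the pin lying flat on the ledge. Leave the loose bar clamp, the jar and the wood offcut alone.

Things in the scene. Friction and masses are not known exactly. Their poses are not given: they have to be found in the camera images.
- latch: latch block, fixed at the robot-side end of two steel clamp bars: white laminate ledge 140 mm wide, top at z = 12 mm, from x = -120 mm back under a black-roofed hood. Origin at bench level under the middle of the hood's front edge; x points into the hood, y across, z up. Hood x 0 to 80 mm, roof z 50 to 66 mm, over a chamber y -30 to 30, z 12 to 50 mm, open only to -x
- face (a point): middle of the chamber's hidden, rigid, smooth back face: 45 mm in from the hood's front edge, 37 mm above the bench; axes as the latch block. The face has one upright slot, 14 mm wide (y), from z = 24 mm above the bench up to the chamber's roof, 28 mm deep. Its centre lies anywhere from 20 mm left to 20 mm right of this point, not measured, new each time
- pin_grip (a point): centre of the latch pin's black plastic grip, a block 50 mm long (x), 30 mm wide (y), 50 mm tall (z) standing on the bench; this point is 25 mm above its underside. x points along the rod to its tip, z up. The pin weighs about 150 g
- pin_tip (a point): tip of the pin's level steel rod, 10 mm diameter, ball end: 95 mm in +x from the grip's centre and 70 mm out of its front face, at the same height. On the ledge, while the tip rests on the hidden face a 25 mm gap remains between grip and hood; fully home the grip's front meets the hood and the tip is 25 mm deep in the slot
- pin: the latch pin (grip and rod together); origin under the centre of the grip, axes as at pin_grip
- clamp: bystander: a loose steel bar clamp, 300 mm long, with black jaws 100 mm deep, lying on the bench, 24 mm high; origin under the middle of its bar, x along the bar
- jar: bystander: an upright jar with a lid, 64 mm across, 100 mm high; origin under its centre
- offcut: bystander: a flat wooden offcut 140 x 45 x 22 mm; origin under its centre, x along its length
Things that resemble listed ones, but are neither listed nor needed, are in the scene too. Of the things that look like the pin, the smallest one is meant.

How it is judged:
By the outcome, as a careful person would: the job done as asked, in the order asked, and still so for the second after the job is handed in, with the robot touching nothing.
It also fails if it takes over 64 s, if anything falls off the work surface, if the arm or the gripper's body presses on something with over 40 N, if the wrist force passes 120 N, or if a joint passes its speed limit or range.

ROBOT

A 7-joint arm with a two-finger parallel gripper is mounted at the origin on the work surface. World frame = base frame: x ahead of the robot, y to its left, z up, the work surface at z = 0. Lengths are in m, angles in rad, forces in N, time in s.
With the tool pointing down it reaches from about 0.4 to 0.9 m from the base axis. Payload 5.5 kg.
Tool frame: the origin (TCP) lies on the centre line of the jaws, within the pads' length; the fingertips stand 22 mm ahead of it and the grasp point (between the pads) lies 3 mm ahead of it; z points along the fingers, y is the direction in which the jaws open and shut (so a half turn about z gives the same grasp; the last joint's range is limited). The gripper opens to 85 mm and grips with 20 to 120 N. Pads are 22 mm wide; open, the fingers measure 114 mm over their backs; the gripper's body (76 mm by 85 mm) begins 54 mm behind the grasp point. The pads swing forward as they close: fully open they stand 13 mm farther back than shut.
Start: joints at [-0.978, 0.501, -0.427, 1.55, 0.221, 1.138, -0.21], TCP at [0.21, 0.615, 0.253] pointing down, gripper open.
Joint ranges: [-2.88, 2.88], [-0.31, 2.03], [-1.54, 1.56], [0.2, 2.42], [-1.41, 4.55], [0.19, 2.02], [-2.57, 2.57]. Speed limits (rad/s): [2.57, 2.57, 3.14, 3.14, 3.14, 3.14, 3.14].

INTERFACE

Orientations are given as a rotation vector (axis times angle).
In Python, from bench import * gives the robot as it stands.
- The arm moves only by the tool carry_out, never from a script. Its argument "commands" is a list of rows, each an object with "dp": the shift along the tool's x, y, z normalised to -1 to 1, where 1 is 40 mm, a list of three; "dr": the turn, a rotation vector about the tool's x, y, z normalised to -1 to 1, where 1 is 90 degrees, a list of three. A call has 1 to 20 rows; each row shifts and turns the pose as measured when the row begins, along the tool's axes as they then stand; what a row does not reach is not made up. A row lasts 1/10 s, in which the tool goes at most 50 mm and 8.59 degrees, less where a joint would pass 70% of its speed; a pose out of reach is approached as far as the arm can. A call with a number of a shift or a turn outside -1 to 1 is refused whole. A call with a gripper value outside its range is refused whole. "claw" is the finger opening in mm, from 0 to 85.4, set as the call begins (left out, the last holds). The fingers move at their own pace and stop on an object; "force" is the grip in N (left out, the last holds). Time passes only in rows, so rows that do not move let the fingers close. It gives the time, the measured TCP pose, the force and the opening at its end, in the units of the state.
- get_state(): the state, without advancing time (a new reading comes with each control period).
- camera(name): name is "scene" or "top" or "wrist"; returns the picture (480x640x3 uint8, blue, green, red); there is no depth.
- calibration(name): a dict with "mtx" (3x3 intrinsics, pixels), "rvec" (rotation vector, rad) and "tvec" (3), from world to camera coordinates, as OpenCV has them; the wrist camera has in their place "tool_from_camera" (4x4, takes a point from camera to tool coordinates, whose origin is the TCP and whose axes are the flange's). Camera axes: x right, y down, z forward; pixel columns grow to the right and rows downward; lengths in m; the calibration is good to about 2 mm. A picture is of the moment at which its call begins: read the wrist's pose just before it. calibration takes no time and is no camera call.
- finish_job(): hands the job in, once; it reports no verdict.
The state is a dict: "time": time; "qpos": joint angles; "qd": joint speeds; "joint_efforts": joint torques, N m; "position": TCP position; "tcp_rot": TCP orientation; "wrist_force": force on the tool from outside, world axes, zero at the start; "moment": the same for the moment, N m; "finger_gap": finger opening in m.
Only numpy, scipy, OpenCV 4.12 (cv2) and the standard library are available. Lean on these libraries where they do the work, as an engineer would, in place of code of your own. Each camera call takes 0.05 s, during which the arm holds its last target. There are 200 camera calls.

## Working session

There is one attempt and no reset: what is moved stays moved. The work goes in short steps, Python scripts to look and compute and a tool call to move; the robot and the scene stay as the last step left them, time stands still between calls to the robot, and variables do not carry over. Pictures are saved under pics/ and viewed, about 8 in all and at most 12, crops included, and the job is handed in when it is done.

Besides the shell and the picture viewer there is one more tool, called after "Call:" as name(argument=value, ...), one argument or row to a line, values as JSON. carry_out: Moves the arm, as the interface text tells. Scaled input: -1 to 1 covers 40 mm each way for a shift and 90 degrees each way for a turn. Its arguments: {"type":"object","properties":{"commands":{"type":"array"},"claw":{"type":"number"},"force":{"type":"number"}},"required":["commands"]}

```bash
mkdir -p pics; ls; cat > h.py <<'E'
from bench import *
import numpy as np, cv2
from scipy.spatial.transform import Rotation as R
def snap(n,f):
    s=get_state(); im=camera(n); cv2.imwrite('pics/'+f,im); return s,im
def ray(n,uv,z,s=None):
    c=calibration(n); K=np.array(c['mtx'])
    d=np.linalg.inv(K)@np.array([uv[0],uv[1],1.])
    if n=='wrist':
        T=np.array(c['tool_from_camera']); Rt=R.from_rotvec(s['tcp_rot']).as_matrix()
        o=Rt@T[:3,3]+np.array(s['position']); d=Rt@T[:3,:3]@d
    else:
        M=cv2.Rodrigues(np.array(c['rvec'],float))[0]; t=np.array(c['tvec'],float).ravel()
        o=-M.T@t; d=M.T@d
    return o+d*(z-o[2])/d[2]
E
python3 - <<'E'
from h import *
s,_=snap('top','t1.png'); snap('scene','s1.png')
print(s); print(calibration('top')); print(calibration('wrist'))
E
```

```text
pics
{'time': 0.0, 'qpos': array([-0.97779091,  0.50184567, -0.4267681 ,  1.55146212,  0.22080313,
        1.13829166, -0.21028623]), 'qd': array([-0.00085609,  0.00012068,  0.00079986, -0.00315865,  0.000294  ,
        0.00094174,  0.00128538]), 'joint_efforts': array([ 2.79597725e-04, -5.69529569e+01, -5.81584364e+00, -2.80917603e+01,
        1.06719779e-02,  1.25584152e-02,  1.04974768e-05]), 'position': array([0.21035321, 0.61432972, 0.25225359]), 'tcp_rot': array([-5.15570427e-01, -3.09861995e+00,  3.00916614e-03]), 'wrist_force': array([-0.29352168, -0.35031958,  0.08638363]), 'moment': array([ 0.01302435,  0.00838419, -0.02684495]), 'finger_gap': 0.08528418981755786}
{'mtx': array([[443.4935648 ,   0.        , 314.27772031],
       [  0.        , 443.4935648 , 237.33587693],
       [  0.        ,   0.        ,   1.        ]]), 'rvec': array([ 2.11443362, -2.17660273,  0.09106122]), 'tvec': array([0.00729308, 0.53156269, 1.00195297])}
{'mtx': array([[343.72184802,   0.        , 323.25294457],
       [  0.        , 343.72184802, 239.62938305],
       [  0.        ,   0.        ,   1.        ]]), 'tool_from_camera': array([[-1.27268182e-04, -9.59767622e-01, -2.80795469e-01,
         7.12697940e-02],
       [ 9.99999979e-01, -7.67255707e-05, -1.90991188e-04,
        -1.23173520e-04],
       [ 1.61762966e-04, -2.80795487e-01,  9.59767612e-01,
        -1.19801866e-01],
       [ 0.00000000e+00,  0.00000000e+00,  0.00000000e+00,
         1.00000000e+00]])}
```

View pics/t1.png

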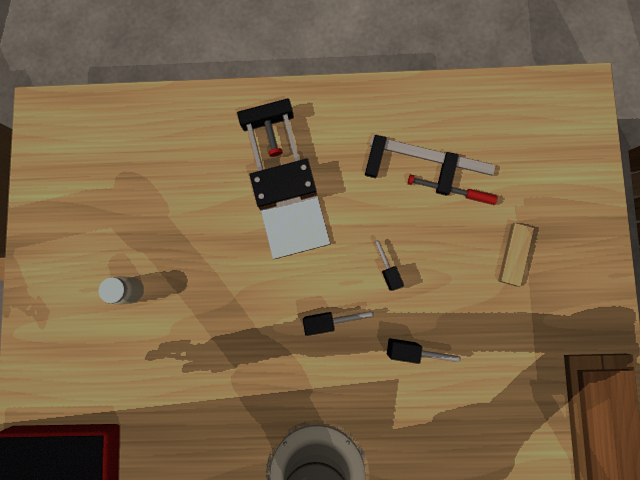

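View pics/s1.png

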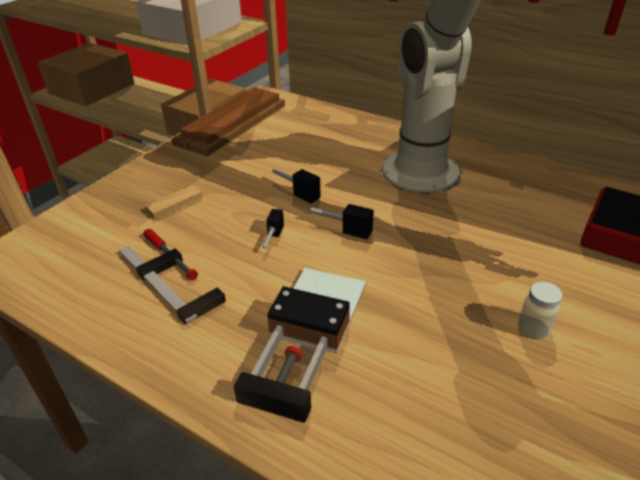

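The top view shows three pin-like things with grips at (392,277), (318,324) and (405,351). The one at (392,277) is clearly the smallest. The latch hood is at (283,184) with its ledge at (295,228), and the jar, clamp and offcut are well away. I'll enlarge the area around the pin and latch.

```bash
python3 - <<'E'
import cv2
im=cv2.imread('pics/t1.png')
cv2.imwrite('pics/c1.png',cv2.resize(im[150:300,235:425],None,fx=4,fy=4,interpolation=cv2.INTER_CUBIC))
E
```

```text
(no output)
```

View pics/c1.png

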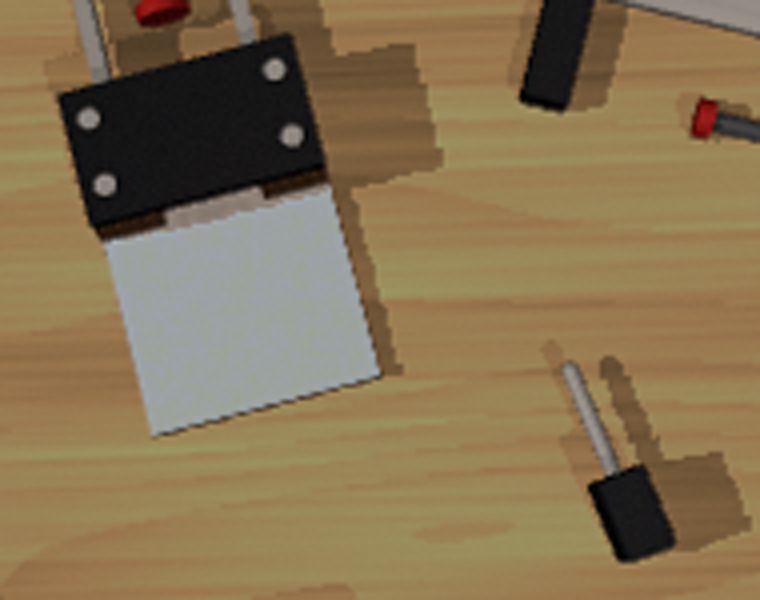

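```bash
python3 - <<'E'
from h import *
f=lambda x,y:(235+(x+.5)/4-.5,150+(y+.5)/4-.5)
P=lambda x,y,z:ray('top',f(x,y),z)[:2]
hl,hr,bl,br=[P(*a,.066) for a in((98,227),(326,168),(60,94),(292,34))]
ll,lr=[P(*a,.012) for a in((153,437),(381,377))]
n=np.linalg.norm
print('hood w,d',n(hl-hr),n(bl-hl),n(br-hr),'ledge w',n(ll-lr))
for a,b in((hr,hl),(br,bl),(lr,ll)):
    d=b-a; print('yaw',np.degrees(np.arctan2(-d[0],d[1])),'mid',(a+b)/2)
m=(hl+hr)/2; l=(ll+lr)/2; d=m-l; print('ledge->hood',n(d),np.degrees(np.arctan2(d[1],d[0])))
t=P(569,363,.025); r=P(613,472,.025); g=[P(*a,.05) for a in((590,486),(643,465),(675,543),(627,562))]
c=np.mean(g,0); d=t-r; print('tip',t,'root',r,n(d),np.degrees(np.arctan2(d[1],d[0])),'grip c',c,n(t-c),[n(g[i]-g[i-1]) for i in range(4)])
d=t-c;print(np.degrees(np.arctan2(d[1],d[0])))
s=get_state();print(R.from_rotvec(s['tcp_rot']).as_matrix().round(3))
E
```

```text
hood w,d 0.13415091825524206 0.08116748771653833 0.08104920771290917 ledge w 0.13950668615687317
yaw 12.813387825666776 mid [0.61721263 0.04918593]
yaw 12.787523337534914 mid [0.69599731 0.06837344]
yaw 13.076457970875252 mid [0.50131787 0.02393738]
ledge->hood 0.11861317050968649 12.290277957149694
tip [ 0.52063133 -0.15361778] root [ 0.45652921 -0.17618202] 0.06795753621387746 19.392298096380753 grip c [ 0.43157718 -0.18336544] 0.09389123982807634 [np.float64(0.04695979149909709), np.float64(0.032190249613706236), np.float64(0.04689265331858724), np.float64(0.028985330327036173)]
18.471388871837963
[[-0.946  0.324 -0.001]
 [ 0.324  0.946 -0.002]
 [ 0.    -0.002 -1.   ]]
```

The sizes check out (hood 80 mm deep, ledge 140 mm wide, tip to grip centre 94 mm). The latch origin is about (0.618, 0.049) at yaw 12.9°, and the pin grip is about (0.432, -0.183) at yaw 19°. Next I'll move above the pin.

Call:
carry_out(
  commands=[
    {"dp":[-0.785,-0.573,0],"dr":[0,0,0]},
    {"dp":[-0.785,-0.573,0],"dr":[0,0,0]},
    {"dp":[-0.785,-0.573,0],"dr":[0,0,0]},
    {"dp":[-0.785,-0.573,0],"dr":[0,0,0]},
    {"dp":[-0.785,-0.573,0],"dr":[0,0,0]},
    {"dp":[-0.785,-0.573,0],"dr":[0,0,0]},
    {"dp":[-0.785,-0.573,0],"dr":[0,0,0]},
    {"dp":[-0.785,-0.573,0],"dr":[0,0,0]},
    {"dp":[-0.785,-0.573,0],"dr":[0,0,0]},
    {"dp":[-0.785,-0.573,0],"dr":[0,0,0]},
    {"dp":[-0.785,-0.573,0],"dr":[0,0,0]},
    {"dp":[-0.785,-0.573,0],"dr":[0,0,0]},
    {"dp":[-0.785,-0.573,0],"dr":[0,0,0]},
  ],
)

```text
time: 1.4
position: [0.5037, 0.1888, 0.2459]
tcp_rot: [-0.493, -3.093, 0.01]
wrist_force: [-0.1, 0.7, 0.3]
finger_gap: 0.0855
```

Call:
carry_out(
  commands=[
    {"dp":[-0.13,-0.95,0.2],"dr":[0,0,0]},
    {"dp":[-0.13,-0.95,0.2],"dr":[0,0,0]},
    {"dp":[-0.13,-0.95,0.2],"dr":[0,0,0]},
    {"dp":[-0.13,-0.95,0.2],"dr":[0,0,0]},
    {"dp":[-0.13,-0.95,0.2],"dr":[0,0,0]},
    {"dp":[-0.13,-0.95,0.2],"dr":[0,0,0]},
    {"dp":[-0.13,-0.95,0.2],"dr":[0,0,0]},
    {"dp":[-0.13,-0.95,0.2],"dr":[0,0,0]},
    {"dp":[-0.13,-0.95,0.2],"dr":[0,0,0]},
    {"dp":[0,0,0],"dr":[0,0,-0.09]},
    {"dp":[0,0,0],"dr":[0,0,-0.09]},
    {"dp":[0,0,0],"dr":[0,0,-0.09]},
    {"dp":[0,0,0],"dr":[0,0,-0.09]},
    {"dp":[0,0,0],"dr":[0,0,-0.06]},
    {"dp":[0,0,0],"dr":[0,0,0]},
  ],
)

```text
time: 2.9
position: [0.4342, -0.1722, 0.1691]
tcp_rot: [0.55, -3.076, 0.001]
wrist_force: [-0.6, -0.7, -0.1]
finger_gap: 0.0855
```

```bash
python3 - <<'E'
from h import *
s,_=snap('wrist','w1.png')
print(s['position'],R.from_rotvec(s['tcp_rot']).as_matrix().round(3),s['qpos'].round(2))
E
```

```text
[ 0.43424381 -0.17217004  0.16912555] [[-0.938 -0.347 -0.016]
 [-0.347  0.938 -0.004]
 [ 0.017  0.002 -1.   ]] [ 0.44  0.27 -0.14  2.07  0.06  0.82  2.18]
```

View pics/w1.png

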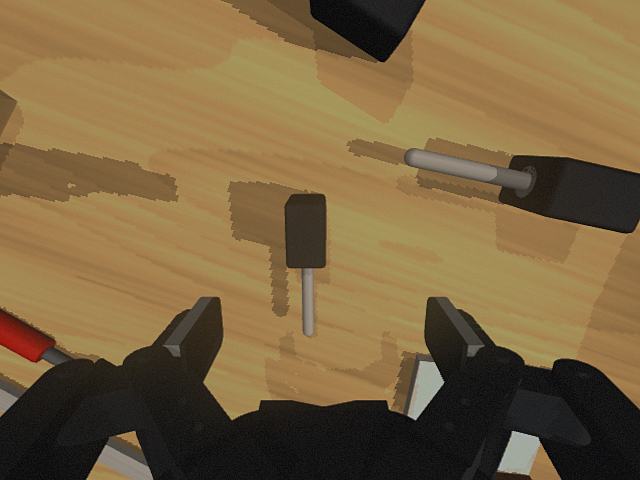

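The wrist view shows the small pin's grip from about (286,195) to (326,268), with the rod tip at (308,333). I'll compute its pose from this.

```bash
python3 - <<'E'
from h import *
s=get_state()
im=cv2.imread('pics/w1.png')
cv2.imwrite('pics/w1c.png',cv2.resize(im[180:345,260:350],None,fx=3.5,fy=3.5,interpolation=cv2.INTER_CUBIC)*1)
t=ray('wrist',(308.5,331),.025,s);r=ray('wrist',(307.5,268),.025,s);d=t-r
print(t,r,np.linalg.norm(d),np.degrees(np.arctan2(d[1],d[0])))
for p in((287,268),(326,268),(326,205),(288,205)): print(p,ray('wrist',p,.05,s))
E
python3 - <<'E'
import cv2,numpy as np
im=cv2.imread('pics/w1c.png'); cv2.imwrite('pics/w1d.png',np.clip((im/255.)**.5*255,0,255).astype('uint8'))
E
```

```text
[ 0.51847809 -0.15475843  0.025     ] [ 0.4643902 -0.1747568  0.025    ] 0.05766658342323173 20.291282042646746
(287, 268) [ 0.46063301 -0.19108088  0.05      ]
(326, 268) [ 0.45071169 -0.16393773  0.05      ]
(326, 205) [ 0.40650349 -0.18024742  0.05      ]
(288, 205) [ 0.41570933 -0.20539584  0.05      ]
```

View pics/w1d.png

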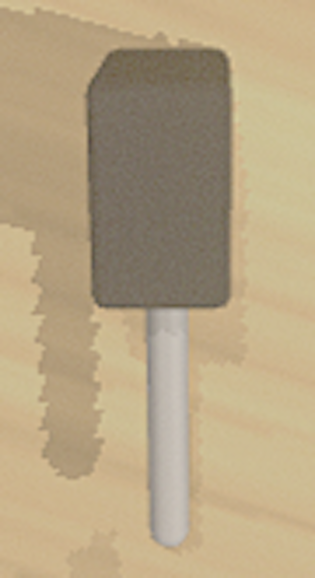

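Call:
carry_out(
  commands=[
    {"dp":[0.155,-0.26,0],"dr":[0,-0.011,-0.0]},
    {"dp":[0,0,0.7],"dr":[0,0,0]},
    {"dp":[0,0,0.75],"dr":[0,0,0]},
    {"dp":[0,0,0.75],"dr":[0,0,0]},
    {"dp":[0,0,0.6],"dr":[0,0,0]},
    {"dp":[0,0,0],"dr":[0,0,0]},
  ],
)

```text
time: 3.55
position: [0.4342, -0.185, 0.0551]
tcp_rot: [-0.522, 3.093, -0.001]
wrist_force: [-0.1, 0.4, -0.1]
finger_gap: 0.0858
```

```bash
cat > st.py <<'E'
from h import *
s=get_state();M=R.from_rotvec(s['tcp_rot']).as_matrix()
print(s['time'],s['position'].round(4),s['wrist_force'].round(1),s['finger_gap'].round(4));print(M.round(4), 'yaw',np.degrees(np.arctan2(-M[1,0],-M[0,0])).round(2))
E
python3 st.py
```

```text
Traceback (most recent call last):
  File "st.py", line 3, in <module>
    print(s['time'],s['position'].round(4),s['wrist_force'].round(1),s['finger_gap'].round(4));print(M.round(4), 'yaw',np.degrees(np.arctan2(-M[1,0],-M[0,0])).round(2))
                                                                     ^^^^^^^^^^^^^^^^^^^^^
AttributeError: 'float' object has no attribute 'round'
```

Call:
carry_out(
  commands=[
    {"dp":[0.04,0.02,0.6],"dr":[0,0,0]},
    {"dp":[0,0,0],"dr":[0,0,0]},
  ],
)

```text
time: 3.75
position: [0.433, -0.1848, 0.0315]
tcp_rot: [-0.517, 3.094, -0.002]
wrist_force: [-0.1, 0.3, -0.4]
finger_gap: 0.0852
```

```bash
sed -i "s/s\['finger_gap'\].round(4)/s['finger_gap']/" st.py; python3 st.py
```

```text
3.75 [ 0.433  -0.1848  0.0315] [-0.1  0.3 -0.4] 0.08524411772268896
[[-9.457e-01 -3.250e-01  4.700e-03]
 [-3.250e-01  9.457e-01 -3.000e-04]
 [-4.400e-03 -1.800e-03 -1.000e+00]] yaw 18.96
```

Call:
carry_out(
  commands=[
    {"dp":[0,0,0],"dr":[0,0,0]},
    {"dp":[0,0,0],"dr":[0,0,0]},
    {"dp":[0,0,0],"dr":[0,0,0]},
    {"dp":[0,0,0],"dr":[0,0,0]},
    {"dp":[0,0,0],"dr":[0,0,0]},
    {"dp":[0,0,0],"dr":[0,0,0]},
    {"dp":[0,0,0],"dr":[0,0,0]},
    {"dp":[0,0,0],"dr":[0,0,0]},
  ],
  claw=15,
  force=60,
)

```text
time: 4.55
position: [0.4367, -0.1862, 0.0375]
tcp_rot: [-0.512, 3.088, -0.009]
wrist_force: [0.9, 0.7, -2.3]
finger_gap: 0.0296
```

```bash
python3 st.py
```

```text
4.55 [ 0.4367 -0.1862  0.0375] [ 0.9  0.7 -2.3] 0.02962492936182757
[[-0.9464 -0.3228  0.0124]
 [-0.3228  0.9465 -0.0036]
 [-0.0106 -0.0074 -0.9999]] yaw 18.83
```

Call:
carry_out(
  commands=[
    {"dp":[0,0,-0.5],"dr":[0,0,0]},
    {"dp":[0,0,-0.8],"dr":[0,0,0]},
    {"dp":[0,0,-0.8],"dr":[0,0,0]},
    {"dp":[-0.597,0.731,0],"dr":[0,0,0]},
    {"dp":[-0.597,0.731,0],"dr":[0,0,0]},
    {"dp":[-0.597,0.731,0],"dr":[0,0,0]},
    {"dp":[-0.597,0.731,0],"dr":[0,0,0]},
    {"dp":[-0.597,0.731,0],"dr":[0,0,0]},
    {"dp":[-0.597,0.731,0],"dr":[0,0,0]},
    {"dp":[0,0,0],"dr":[-0.005,0.007,0.066]},
    {"dp":[0,0,0],"dr":[0,0,0]},
  ],
)

```text
time: 5.65
position: [0.5162, 0.0332, 0.1231]
tcp_rot: [0.339, -3.12, -0.005]
wrist_force: [-0.0, -0.2, -2.3]
finger_gap: 0.0298
```

```bash
python3 st.py; python3 - <<'E'
from h import *
_,a=snap('wrist','w2.png');_,b=snap('top','t2.png')
b=cv2.resize(b[140:320,220:400],(480,480),interpolation=cv2.INTER_CUBIC)
c=np.hstack([cv2.resize(a,(420,315))[:, :], np.zeros((315,0,3),np.uint8)])
o=np.zeros((480,800,3),np.uint8); o[:,320:]=b; o[:240,:320]=a[::2,::2]
_,s=snap('scene','s2.png'); o[240:,:320]=s[190:430,200:520]
cv2.imwrite('pics/m2.png',o)
E
```

```text
5.65 [0.5162 0.0332 0.1231] [-0.  -0.2 -2.3] 0.0298404622173018
[[-0.9767 -0.2146 -0.0038]
 [-0.2146  0.9767  0.0029]
 [ 0.0031  0.0037 -1.    ]] yaw 12.39
```

View pics/m2.png

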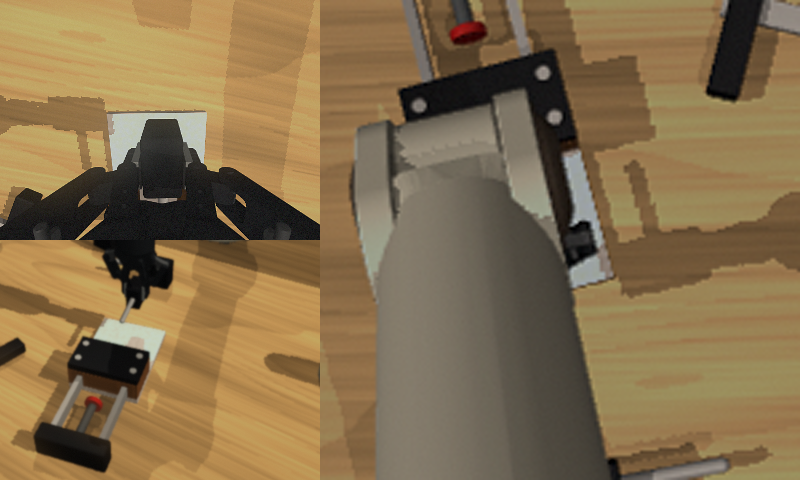

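The pin is held with its rod pointing at the latch. I'll check the rod's attitude in an enlarged scene crop against its projected position.

```bash
python3 - <<'E'
from h import *
s=get_state();p=np.array(s['position']);M=R.from_rotvec(s['tcp_rot']).as_matrix()
c=calibration('scene');im=cv2.imread('pics/s2.png')
x0,y0,k=270,190,7
cr=cv2.resize(im[y0:y0+85,x0:x0+110],None,fx=k,fy=k,interpolation=cv2.INTER_CUBIC)
for dz,col in((.0065,(0,0,255)),(.0125,(255,0,0))):
    P=np.array([p+M@np.array([-a,0,dz]) for a in(.025,.095)])
    q=cv2.projectPoints(P,np.array(c['rvec']),np.array(c['tvec']),np.array(c['mtx']),None)[0][:,0]
    print(q)
    for u,v in q: cv2.circle(cr,(int((u-x0+.5)*k),int((v-y0+.5)*k)),4,col,1)
cv2.imwrite('pics/s2c.png',cr)
E
```

```text
[[330.74699616 247.76613069]
 [318.83676738 270.0108367 ]]
[[330.77177959 250.0574455 ]
 [318.90583425 272.33160845]]
```

View pics/s2c.png

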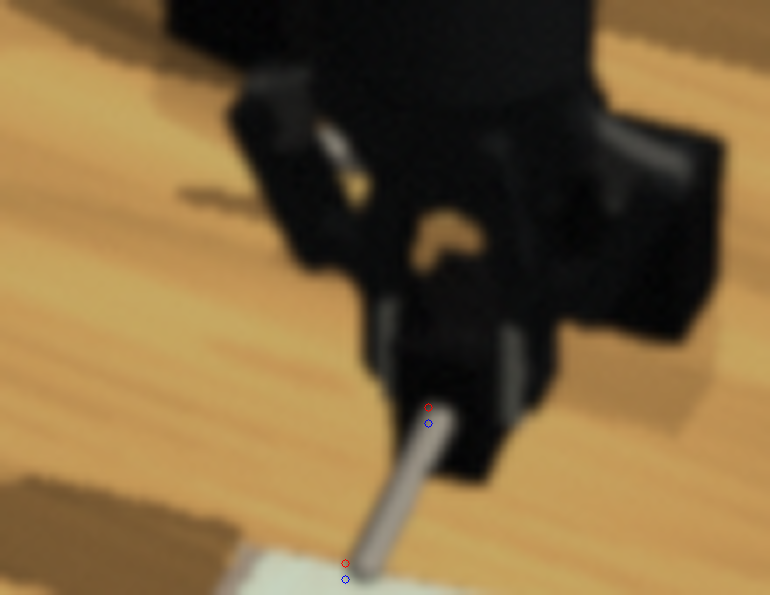

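Call:
carry_out(
  commands=[
    {"dp":[0.03,-0.25,0],"dr":[0,0,0]},
    {"dp":[0,0,0.6],"dr":[0,0,0]},
    {"dp":[0,0,0.6],"dr":[0,0,0]},
    {"dp":[0,0,0.4],"dr":[0,0,0]},
    {"dp":[0,0,0],"dr":[0.003,-0.002,0]},
    {"dp":[0,0,0],"dr":[0,0,0]},
  ],
)

```text
time: 6.4
position: [0.5165, 0.0102, 0.0586]
tcp_rot: [-0.331, 3.122, -0.01]
wrist_force: [0.1, 0.6, -0.9]
finger_gap: 0.029
```

```bash
python3 st.py
```

```text
6.4 [0.5165 0.0102 0.0586] [ 0.1  0.6 -0.9] 0.029005419038511053
[[-0.9778 -0.2095  0.0031]
 [-0.2095  0.9778 -0.0061]
 [-0.0018 -0.0066 -1.    ]] yaw 12.1
```

Call:
carry_out(
  commands=[
    {"dp":[0,0,0.1],"dr":[-0.004,0,0.008]},
    {"dp":[0,0,0.05],"dr":[0,0,0]},
    {"dp":[0,0,0.05],"dr":[0,0,0]},
    {"dp":[0,0,0],"dr":[0,0,0]},
  ],
)

```text
time: 6.8
position: [0.5183, 0.0084, 0.0527]
tcp_rot: [-0.307, 3.121, -0.001]
wrist_force: [1.3, -0.5, -0.7]
finger_gap: 0.0295
```

```bash
python3 st.py
```

```text
6.8 [0.5183 0.0084 0.0527] [ 1.3 -0.5 -0.7] 0.02952288134805283
[[-0.9809 -0.1946  0.006 ]
 [-0.1946  0.9809  0.    ]
 [-0.0059 -0.0012 -1.    ]] yaw 11.22
```

Call:
carry_out(
  commands=[
    {"dp":[0,0,0.05],"dr":[0,0.003,-0.008]},
    {"dp":[0,0,0.04],"dr":[0,0,0]},
    {"dp":[0,0,0.04],"dr":[0,0,0]},
  ],
)

```text
time: 7.1
position: [0.519, 0.0088, 0.0484]
tcp_rot: [-0.33, 3.122, -0.002]
wrist_force: [-7.2, -0.4, 23.8]
finger_gap: 0.0297
```

```bash
python3 st.py
```

```text
7.1 [0.519  0.0088 0.0484] [-7.2 -0.4 23.8] 0.02965281113053728
[[-0.9779 -0.2089  0.0024]
 [-0.2089  0.9779 -0.0011]
 [-0.0022 -0.0015 -1.    ]] yaw 12.06
```

Call:
carry_out(
  commands=[
    {"dp":[0,0,-0.04],"dr":[0,0,0]},
    {"dp":[-0.2,0,0],"dr":[0,0,0]},
    {"dp":[-0.2,0,0],"dr":[0,0,0]},
    {"dp":[-0.2,0,0],"dr":[0,0,0]},
    {"dp":[-0.2,0,0],"dr":[0,0,0]},
    {"dp":[0,0,0],"dr":[0,0,0]},
  ],
)

```text
time: 7.7
position: [0.5542, 0.0168, 0.05]
tcp_rot: [-0.331, 3.12, -0.002]
wrist_force: [0.2, -0.5, -1.7]
finger_gap: 0.0297
```

```bash
cat >> st.py <<'E'
a=np.radians(12.9);E=np.array([[np.cos(a),np.sin(a)],[-np.sin(a),np.cos(a)]])
print('latch mm',(E@(s['position'][:2]-[.618,.0495])*1e3).round(1),'force',(E@s['wrist_force'][:2]).round(1),'mom',s['moment'].round(2))
E
python3 st.py
```

```text
7.7 [0.5542 0.0168 0.05  ] [ 0.2 -0.5 -1.7] 0.02965838229261857
[[-9.777e-01 -2.098e-01  3.900e-03]
 [-2.098e-01  9.777e-01 -6.000e-04]
 [-3.700e-03 -1.400e-03 -1.000e+00]] yaw 12.11
latch mm [-69.5 -17.6] force [ 0.1 -0.6] mom [ 0.03  0.04 -0.03]
```

Call:
carry_out(
  commands=[
    {"dp":[-0.125,0,0.01],"dr":[0,0,0]},
    {"dp":[-0.125,0,0.01],"dr":[0,0,0]},
    {"dp":[-0.1,0,0],"dr":[0,0,0]},
    {"dp":[-0.05,0,0],"dr":[0,0,0]},
    {"dp":[0,0,0],"dr":[0,0,0]},
  ],
)

```text
time: 8.2
position: [0.5706, 0.0204, 0.0486]
tcp_rot: [-0.331, 3.122, -0.002]
wrist_force: [-0.3, 1.0, -1.8]
finger_gap: 0.0292
```

```bash
python3 st.py
```

```text
8.2 [0.5706 0.0204 0.0486] [-0.3  1.  -1.8] 0.02920779724323487
[[-9.777e-01 -2.098e-01  2.400e-03]
 [-2.098e-01  9.777e-01 -8.000e-04]
 [-2.200e-03 -1.200e-03 -1.000e+00]] yaw 12.11
latch mm [-52.7 -17.8] force [-0.1  1. ] mom [0.02 0.02 0.06]
```

Slow approach in 0.6 mm steps.

Call:
carry_out(
  commands=[
    {"dp":[-0.02,0,0],"dr":[0,0,0]},
    {"dp":[-0.02,0,0],"dr":[0,0,0]},
    {"dp":[-0.02,0,0],"dr":[0,0,0]},
    {"dp":[-0.02,0,0],"dr":[0,0,0]},
    {"dp":[-0.02,0,0],"dr":[0,0,0]},
  ],
)

```text
time: 8.7
position: [0.574, 0.021, 0.0486]
tcp_rot: [-0.331, 3.123, -0.002]
wrist_force: [-1.0, 0.4, -0.2]
finger_gap: 0.0292
```

```bash
python3 st.py
```

```text
8.7 [0.574  0.021  0.0486] [-1.   0.4 -0.2] 0.02923489450073586
[[-0.9778 -0.2096  0.0015]
 [-0.2096  0.9778 -0.001 ]
 [-0.0012 -0.0013 -1.    ]] yaw 12.1
latch mm [-49.2 -18. ] force [-0.8  0.6] mom [-0.    0.06 -0.02]
```

Call:
carry_out(
  commands=[
    {"dp":[-0.02,0,0],"dr":[0,0,0]},
    {"dp":[-0.02,0,0],"dr":[0,0,0]},
    {"dp":[-0.015,0,0],"dr":[0,0,0]},
    {"dp":[-0.015,0,0],"dr":[0,0,0]},
  ],
)

```text
time: 9.1
position: [0.577, 0.0216, 0.0486]
tcp_rot: [-0.331, 3.123, -0.002]
wrist_force: [-0.3, 0.0, -0.5]
finger_gap: 0.0292
```

```bash
python3 st.py
```

```text
9.1 [0.577  0.0216 0.0486] [-0.3  0.  -0.5] 0.029211359917059077
[[-0.9778 -0.2095  0.0014]
 [-0.2095  0.9778 -0.0011]
 [-0.0012 -0.0013 -1.    ]] yaw 12.1
latch mm [-46.2 -18. ] force [-0.3  0.1] mom [-0.01  0.07 -0.04]
```

Call:
carry_out(
  commands=[
    {"dp":[-0.015,0,0],"dr":[0,0,0]},
    {"dp":[-0.015,0,0],"dr":[0,0,0]},
    {"dp":[-0.015,0,0],"dr":[0,0,0]},
  ],
)

```text
time: 9.4
position: [0.5789, 0.022, 0.0486]
tcp_rot: [-0.331, 3.123, -0.002]
wrist_force: [-0.8, -0.4, -0.6]
finger_gap: 0.0292
```

```bash
python3 st.py|tail -1
```

```text
latch mm [-44.3 -18.1] force [-0.8 -0.2] mom [-0.05  0.09  0.01]
```

Call:
carry_out(
  commands=[
    {"dp":[-0.015,0,0],"dr":[0,0,0]},
    {"dp":[-0.015,0,0],"dr":[0,0,0]},
  ],
)

```text
time: 9.6
position: [0.5795, 0.0221, 0.0486]
tcp_rot: [0.331, -3.124, 0.002]
wrist_force: [-3.4, -0.4, 2.5]
finger_gap: 0.0293
```

```bash
python3 st.py|tail -1
```

```text
latch mm [-43.6 -18.1] force [-3.3  0.4] mom [-0.1   0.61  0.02]
```

Call:
carry_out(
  commands=[
    {"dp":[-0.012,0.03,0],"dr":[0,0,0]},
    {"dp":[-0.012,0.03,0],"dr":[0,0,0]},
    {"dp":[-0.012,0.03,0],"dr":[0,0,0]},
    {"dp":[-0.012,0.03,0],"dr":[0,0,0]},
    {"dp":[-0.012,0.03,0],"dr":[0,0,0]},
  ],
)

```text
time: 10.1
position: [0.5814, 0.0288, 0.0486]
tcp_rot: [-0.33, 3.123, -0.002]
wrist_force: [-0.7, -0.4, -0.7]
finger_gap: 0.0291
```

```bash
python3 st.py
```

```text
10.1 [0.5814 0.0288 0.0486] [-0.7 -0.4 -0.7] 0.02913255266657055
[[-0.9779 -0.2091  0.0014]
 [-0.2091  0.9779 -0.0013]
 [-0.0011 -0.0016 -1.    ]] yaw 12.07
latch mm [-40.3 -12. ] force [-0.8 -0.2] mom [-0.1   0.03 -0.02]
```

It advanced 3.3 mm with no force, so the tip may be in the slot. I'll probe straight ahead.

Call:
carry_out(
  commands=[
    {"dp":[-0.02,0,0],"dr":[0,0,0]},
    {"dp":[-0.02,0,0],"dr":[0,0,0]},
    {"dp":[-0.02,0,0],"dr":[0,0,0]},
  ],
)

```text
time: 10.4
position: [0.5838, 0.0299, 0.0486]
tcp_rot: [-0.331, 3.123, -0.002]
wrist_force: [-0.8, 0.7, -0.2]
finger_gap: 0.0296
```

```bash
python3 st.py|tail -1
```

```text
latch mm [-37.7 -11.4] force [-0.6  0.9] mom [ 0.02  0.1  -0.06]
```

Call:
carry_out(
  commands=[
    {"dp":[-0.02,0,0],"dr":[0,0,0]},
    {"dp":[-0.02,0,0],"dr":[0,0,0]},
    {"dp":[-0.02,0,0],"dr":[0,0,0]},
  ],
)

```text
time: 10.7
position: [0.5864, 0.0304, 0.0487]
tcp_rot: [-0.331, 3.123, -0.002]
wrist_force: [0.5, -0.4, 0.1]
finger_gap: 0.0293
```

```bash
python3 st.py|tail -1
```

```text
latch mm [-35.1 -11.6] force [ 0.4 -0.5] mom [-0.02  0.05  0.01]
```

In the slot: 8.5 mm past the face with no force. Home should be at x ≈ -18.7.

Call:
carry_out(
  commands=[
    {"dp":[-0.025,0,0],"dr":[0,0,0]},
    {"dp":[-0.025,0,0],"dr":[0,0,0]},
    {"dp":[-0.025,0,0],"dr":[0,0,0]},
    {"dp":[-0.025,0,0],"dr":[0,0,0]},
    {"dp":[-0.025,0,0],"dr":[0,0,0]},
    {"dp":[-0.025,0,0],"dr":[0,0,0]},
  ],
)

```text
time: 11.3
position: [0.5927, 0.0317, 0.0486]
tcp_rot: [-0.331, 3.123, -0.002]
wrist_force: [-0.5, 0.2, -0.2]
finger_gap: 0.0299
```

```bash
python3 st.py|tail -1
```

```text
latch mm [-28.6 -11.7] force [-0.5  0.3] mom [-0.01  0.09 -0.01]
```

Call:
carry_out(
  commands=[
    {"dp":[-0.025,0,0],"dr":[0,0,0]},
    {"dp":[-0.025,0,0],"dr":[0,0,0]},
    {"dp":[-0.025,0,0],"dr":[0,0,0]},
    {"dp":[-0.025,0,0],"dr":[0,0,0]},
    {"dp":[-0.025,0,0],"dr":[0,0,0]},
  ],
)

```text
time: 11.8
position: [0.5981, 0.0328, 0.0487]
tcp_rot: [-0.331, 3.123, -0.002]
wrist_force: [-0.3, -0.5, 0.2]
finger_gap: 0.0293
```

```bash
python3 st.py|tail -1
```

```text
latch mm [-23.2 -11.8] force [-0.5 -0.4] mom [-0.03  0.03 -0.02]
```

Call:
carry_out(
  commands=[
    {"dp":[-0.02,0,0],"dr":[0,0,0]},
    {"dp":[-0.02,0,0],"dr":[0,0,0]},
    {"dp":[-0.02,0,0],"dr":[0,0,0]},
    {"dp":[-0.02,0,0],"dr":[0,0,0]},
  ],
)

```text
time: 12.2
position: [0.6014, 0.0335, 0.0486]
tcp_rot: [-0.331, 3.123, -0.002]
wrist_force: [-3.2, -1.3, 2.3]
finger_gap: 0.0297
```

```bash
python3 st.py|tail -1
```

```text
latch mm [-19.8 -11.9] force [-3.4 -0.6] mom [-0.12  0.57 -0.01]
```

Call:
carry_out(
  commands=[
    {"dp":[-0.015,0,0],"dr":[0,0,0]},
    {"dp":[-0.015,0,0],"dr":[0,0,0]},
  ],
)

```text
time: 12.4
position: [0.6013, 0.0335, 0.0486]
tcp_rot: [0.331, -3.122, 0.002]
wrist_force: [-3.9, 0.5, 4.0]
finger_gap: 0.0291
```

```bash
python3 st.py|tail -1
```

```text
latch mm [-19.8 -11.9] force [-3.7  1.3] mom [-0.06  0.58  0.05]
```

Call:
carry_out(
  commands=[
    {"dp":[-0.015,0,0],"dr":[0,0,0]},
    {"dp":[-0.015,0,0],"dr":[0,0,0]},
  ],
)

```text
time: 12.6
position: [0.6014, 0.0335, 0.0487]
tcp_rot: [0.33, -3.12, 0.003]
wrist_force: [-4.8, -0.4, 5.1]
finger_gap: 0.0295
```

```bash
python3 st.py
```

```text
12.6 [0.6014 0.0335 0.0487] [-4.8 -0.4  5.1] 0.029547341173324984
[[-0.9778 -0.2094 -0.0041]
 [-0.2094  0.9778 -0.0023]
 [ 0.0045 -0.0014 -1.    ]] yaw 12.09
latch mm [-19.8 -11.9] force [-4.8  0.7] mom [-0.08  0.84  0.08]
```

Stopped firmly where expected. I'll give one slightly firmer push to confirm it is seated.

Call:
carry_out(
  commands=[
    {"dp":[-0.02,0,0],"dr":[0,0,-0.008]},
    {"dp":[-0.03,0,0.005],"dr":[0,0,0]},
  ],
)

```text
time: 12.8
position: [0.6014, 0.0332, 0.0487]
tcp_rot: [0.349, -3.114, 0.004]
wrist_force: [-8.3, -1.4, 10.6]
finger_gap: 0.0295
```

```bash
python3 st.py
```

```text
12.8 [0.6014 0.0332 0.0487] [-8.3 -1.4 10.6] 0.02953483092069453
[[-0.9752 -0.2213 -0.0082]
 [-0.2213  0.9752 -0.0033]
 [ 0.0088 -0.0014 -1.    ]] yaw 12.79
latch mm [-19.8 -12.2] force [-8.4  0.5] mom [-0.14  1.41 -0.1 ]
```

Call:
carry_out(
  commands=[
    {"dp":[0,0,0],"dr":[0,0,0]},
    {"dp":[0,0,0],"dr":[0,0,0]},
    {"dp":[0,0,0],"dr":[0,0,0]},
    {"dp":[0,0,0],"dr":[0,0,0]},
    {"dp":[0,0,0],"dr":[0,0,0]},
  ],
  claw=60,
)

```text
time: 13.3
position: [0.6049, 0.0339, 0.0493]
tcp_rot: [0.35, -3.121, 0.003]
wrist_force: [-0.1, -0.4, -0.0]
finger_gap: 0.0601
```

```bash
python3 st.py
```

```text
13.3 [0.6049 0.0339 0.0493] [-0.1 -0.4 -0. ] 0.06005233234007036
[[-0.9751 -0.2215 -0.0013]
 [-0.2215  0.9751 -0.002 ]
 [ 0.0017 -0.0016 -1.    ]] yaw 12.8
latch mm [-16.3 -12.2] force [-0.2 -0.4] mom [-0.05 -0.05 -0.05]
```

Call:
carry_out(
  commands=[
    {"dp":[0,0,-0.4],"dr":[0,0,0]},
    {"dp":[0,0,-0.8],"dr":[0,0,0]},
    {"dp":[0,0,-0.9],"dr":[0,0,0]},
    {"dp":[0,0,-0.9],"dr":[0,0,0]},
    {"dp":[0.5,0.9,0],"dr":[0,0,0]},
    {"dp":[0.5,0.9,0],"dr":[0,0,0]},
    {"dp":[0.5,0.9,0],"dr":[0,0,0]},
    {"dp":[0.5,0.9,0],"dr":[0,0,0]},
    {"dp":[0,0.9,0],"dr":[0,0,0]},
    {"dp":[0,0.9,0],"dr":[0,0,0]},
    {"dp":[0,0,0],"dr":[0,0,0]},
  ],
)

```text
time: 14.4
position: [0.4795, 0.2332, 0.1871]
tcp_rot: [-0.341, 3.108, -0.0]
wrist_force: [-0.1, -0.2, 0.1]
finger_gap: 0.0602
```

```bash
python3 - <<'E'
from h import *
s,a=snap('wrist','w3.png');_,b=snap('top','t3.png');_,c=snap('scene','s3.png')
print(s['position'],s['wrist_force'])
o=np.zeros((600,800,3),np.uint8)
o[:,:]=0
o[:440,:480]=cv2.resize(b[155:265,235:355],(480,440),interpolation=cv2.INTER_CUBIC)
o[:240,480:]=cv2.resize(a,(320,240))
o[240:600,480:]=cv2.resize(c[250:370,250:357],(320,360),interpolation=cv2.INTER_CUBIC)
cv2.imwrite('pics/m3.png',np.clip((o/255.)**.6*255,0,255).astype('uint8'))
E
```

```text
[0.47950821 0.23315717 0.18706262] [-0.14744252 -0.24805199  0.1046757 ]
```

View pics/m3.png

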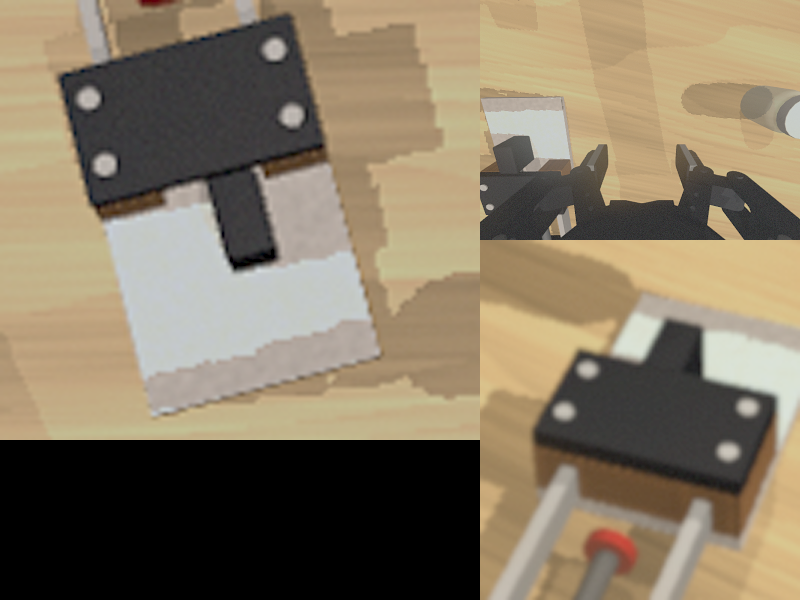

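The top view shows the grip against the hood with no visible gap, around crop (210–275, 170–268). I'll take one close look straight down on the joint.

Call:
carry_out(
  commands=[
    {"dp":[-0.69,-0.92,0],"dr":[0,0,0]},
    {"dp":[-0.69,-0.92,0],"dr":[0,0,0]},
    {"dp":[-0.69,-0.92,0],"dr":[0,0,0]},
    {"dp":[-0.69,-0.92,0],"dr":[0,0,0]},
    {"dp":[-0.69,-0.92,0],"dr":[0,0,0]},
    {"dp":[-0.69,-0.92,0],"dr":[0,0,0]},
    {"dp":[0,0,0.5],"dr":[0,0,0]},
    {"dp":[0,0,0.4],"dr":[0,0,0]},
    {"dp":[0,0,0],"dr":[0,0,0]},
  ],
)

```text
time: 15.45
position: [0.699, 0.0154, 0.1546]
tcp_rot: [-0.298, 3.112, -0.024]
wrist_force: [-1.1, -0.2, 0.2]
finger_gap: 0.0597
```

```bash
python3 - <<'E'
from h import *
s,a=snap('wrist','w4.png')
print(s['position'],R.from_rotvec(s['tcp_rot']).as_matrix().round(3))
o=cv2.resize(a[0:225,170:470],None,fx=2.6,fy=2.6,interpolation=cv2.INTER_CUBIC)
cv2.imwrite('pics/w4c.png',np.clip((o/255.)**.45*255,0,255).astype('uint8'))
E
```

```text
[0.69897029 0.01542433 0.1546111 ] [[-0.982 -0.19   0.017]
 [-0.19   0.982 -0.014]
 [-0.014 -0.016 -1.   ]]
```

View pics/w4c.png

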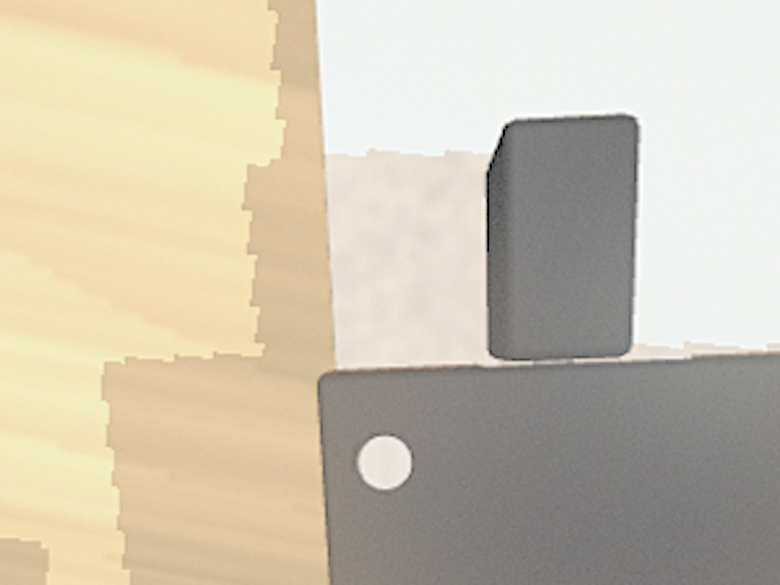

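The close view shows a thin line between the grip's front (crop y≈357) and the hood's edge (y≈363), so there may be a gap of about 1 mm. I'll measure it.

```bash
python3 - <<'E'
from h import *
s=get_state()
f=lambda x,y:(170+(x+.5)/2.6-.5,(y+.5)/2.6-.5)
P=lambda x,y,z:ray('wrist',f(x,y),z,s)[:2]
a,b=P(345,372,.066),P(775,353,.066); d=(b-a)/np.linalg.norm(b-a); n=np.array([d[1],-d[0]])
print('hood yaw',np.degrees(np.arctan2(-d[0],d[1])))
for p in((490,350),(500,357),(530,358),(560,358),(600,356),(625,354),(632,340),(638,122),(510,122),(575,118)): 
    q=P(*p,.062); print(p,'ahead of hood edge mm',((q-a)@n*1e3).round(2), ((q-a)@d*1e3).round(1))
r=P(632,335,.062)-P(638,135,.062);print('grip yaw',np.degrees(np.arctan2(r[1],r[0])))
b=cv2.imread('pics/w4.png')[132:146,[362,372,380,388,396,404,412,420]].sum(2)
print(b)
E
```

```text
hood yaw 13.417352900998473
(490, 350) ahead of hood edge mm -3.32 32.9
(500, 357) ahead of hood edge mm -1.7 35.1
(530, 358) ahead of hood edge mm -1.19 41.9
(560, 358) ahead of hood edge mm -0.9 48.7
(600, 356) ahead of hood edge mm -0.95 57.8
(625, 354) ahead of hood edge mm -1.14 63.4
(632, 340) ahead of hood edge mm -4.1 64.9
(638, 122) ahead of hood edge mm -48.03 64.7
(510, 122) ahead of hood edge mm -49.28 37.7
(575, 118) ahead of hood edge mm -49.4 51.4
grip yaw 13.543915072000006
[[138 172 177 181 178 183 190 701]
 [130 174 184 185 179 170 242 565]
 [133 158 171 165 157 168 343 545]
 [133 156 153 163 156 156 478 562]
 [126 147 147 156 133 125 589 569]
 [ 80 141 124 123 113 258 606 597]
 [357  80 218 259 519 507 474 268]
 [521 528 393 218 241 205 193 144]
 [402 249 166 126 136 145 152 168]
 [162 129 139 159 155 162 170 191]
 [139 153 153 165 171 172 187 193]
 [164 160 170 175 182 194 187 202]
 [170 175 179 190 188 184 191 197]
 [179 172 180 186 191 188 190 193]]
```

There is a real gap of about 0.9 mm, with yaw within 0.2°. The pin was probably pitched slightly nose-down in the hand. I'll push the rear face gently with closed, vertical fingers.

Call:
carry_out(
  commands=[
    {"dp":[0.79,0.17,0],"dr":[0,0,0]},
    {"dp":[0.79,0.17,0],"dr":[0,0,0]},
    {"dp":[0.79,0.17,0],"dr":[0,0,0]},
    {"dp":[0.79,0.17,0],"dr":[0,0,0]},
    {"dp":[0.79,0.17,0],"dr":[0,0,0]},
    {"dp":[0,0,0],"dr":[-0.01,0.009,-0.025]},
    {"dp":[0,0,0],"dr":[0,0,0]},
    {"dp":[0,0,0],"dr":[0,0,0]},
  ],
  claw=0,
)

```text
time: 16.3
position: [0.5275, 0.027, 0.1578]
tcp_rot: [-0.382, 3.114, 0.001]
wrist_force: [0.1, 0.3, -0.4]
finger_gap: -0.0004
```

```bash
python3 st.py
```

```text
16.3 [0.5275 0.027  0.1578] [ 0.1  0.3 -0.4] -0.0003859831997067806
[[-9.703e-01 -2.417e-01  3.800e-03]
 [-2.417e-01  9.703e-01  1.300e-03]
 [-4.000e-03  4.000e-04 -1.000e+00]] yaw 13.99
latch mm [-93.2  -1.7] force [0.2 0.2] mom [ 0.02 -0.04 -0.04]
```

Call:
carry_out(
  commands=[
    {"dp":[0,-0.22,0],"dr":[0,0.002,0.006]},
    {"dp":[0,0,0],"dr":[0,0,0]},
    {"dp":[0,0,0.7],"dr":[0,0,0]},
    {"dp":[0,0,0.7],"dr":[0,0,0]},
    {"dp":[0,0,0.7],"dr":[0,0,0]},
    {"dp":[0,0,0.4],"dr":[0,0,0]},
    {"dp":[0,0,0],"dr":[0,0,0]},
  ],
)

```text
time: 17.0
position: [0.5372, 0.0175, 0.057]
tcp_rot: [-0.359, 3.11, -0.002]
wrist_force: [-1.1, -0.0, 0.2]
finger_gap: -0.0002
```

```bash
python3 st.py
```

```text
17.0 [0.5372 0.0175 0.057 ] [-1.1 -0.   0.2] -0.00020678413818872815
[[-9.737e-01 -2.277e-01  1.080e-02]
 [-2.277e-01  9.737e-01  1.000e-04]
 [-1.050e-02 -2.400e-03 -9.999e-01]] yaw 13.16
latch mm [-85.9 -13.1] force [-1.1  0.2] mom [0.   0.01 0.08]
```

Call:
carry_out(
  commands=[
    {"dp":[0,0,0.28],"dr":[0,0.0067,0]},
    {"dp":[0,0,0],"dr":[0,0,0]},
    {"dp":[-0.15,0,0],"dr":[0,0,0]},
    {"dp":[-0.15,0,0],"dr":[0,0,0]},
    {"dp":[-0.1,0,0],"dr":[0,0,0]},
    {"dp":[0,0,0],"dr":[0,0,0]},
  ],
)

```text
time: 17.6
position: [0.5582, 0.0217, 0.0481]
tcp_rot: [-0.358, 3.116, -0.004]
wrist_force: [0.2, 0.7, -0.1]
finger_gap: 0.0003
```

```bash
python3 st.py
```

```text
17.6 [0.5582 0.0217 0.0481] [ 0.2  0.7 -0.1] 0.00032404244105431755
[[-0.9739 -0.2268  0.0057]
 [-0.2268  0.9739 -0.0022]
 [-0.0051 -0.0034 -1.    ]] yaw 13.11
latch mm [-64.5 -13.8] force [0.3 0.6] mom [ 0.02 -0.02 -0.  ]
```

Call:
carry_out(
  commands=[
    {"dp":[-0.02,0,0],"dr":[0,0,0]},
    {"dp":[-0.02,0,0],"dr":[0,0,0]},
    {"dp":[-0.015,0,0],"dr":[0,0,0]},
    {"dp":[-0.015,0,0],"dr":[0,0,0]},
  ],
)

```text
time: 18.0
position: [0.5613, 0.0223, 0.0489]
tcp_rot: [-0.358, 3.115, -0.005]
wrist_force: [0.2, 0.6, 1.0]
finger_gap: -0.0
```

```bash
python3 st.py|tail -1
```

```text
latch mm [-61.4 -13.9] force [0.3 0.5] mom [ 0.02 -0.01  0.02]
```

Call:
carry_out(
  commands=[
    {"dp":[-0.015,0,0],"dr":[0,0,0]},
    {"dp":[-0.015,0,0],"dr":[0,0,0]},
  ],
)

```text
time: 18.2
position: [0.5623, 0.0225, 0.0489]
tcp_rot: [-0.358, 3.115, -0.005]
wrist_force: [-0.1, 0.1, -0.1]
finger_gap: 0.0003
```

```bash
python3 st.py|tail -1
```

```text
latch mm [-60.3 -13.9] force [-0.1  0.1] mom [-0.01  0.05 -0.04]
```

Call:
carry_out(
  commands=[
    {"dp":[-0.015,0,0],"dr":[0,0,0]},
    {"dp":[-0.015,0,0],"dr":[0,0,0]},
  ],
)

```text
time: 18.4
position: [0.5634, 0.0227, 0.0488]
tcp_rot: [-0.358, 3.115, -0.005]
wrist_force: [-0.7, -0.2, -0.5]
finger_gap: -0.0003
```

```bash
python3 st.py
```

```text
18.4 [0.5634 0.0227 0.0488] [-0.7 -0.2 -0.5] -0.0002829594040583947
[[-0.974  -0.2266  0.006 ]
 [-0.2266  0.974  -0.0024]
 [-0.0054 -0.0037 -1.    ]] yaw 13.1
latch mm [-59.2 -13.9] force [-0.7 -0.1] mom [ 0.03 -0.03 -0.02]
```

Call:
carry_out(
  commands=[
    {"dp":[-0.015,0,0],"dr":[0,0,0]},
    {"dp":[-0.015,0,0],"dr":[0,0,0]},
  ],
)

```text
time: 18.6
position: [0.5639, 0.0229, 0.0486]
tcp_rot: [-0.358, 3.117, -0.005]
wrist_force: [-1.6, -0.6, 0.5]
finger_gap: -0.0004
```

```bash
python3 st.py|tail -1
```

```text
latch mm [-58.7 -13.9] force [-1.7 -0.3] mom [-0.04  0.26  0.02]
```

Call:
carry_out(
  commands=[
    {"dp":[-0.015,0,0],"dr":[0,0,0]},
    {"dp":[-0.015,0,0],"dr":[0,0,0]},
  ],
)

```text
time: 18.8
position: [0.5645, 0.023, 0.0484]
tcp_rot: [-0.358, 3.118, -0.005]
wrist_force: [-2.5, -0.3, 0.8]
finger_gap: 0.0005
```

```bash
python3 st.py|tail -1
```

```text
latch mm [-58.1 -13.9] force [-2.6  0.2] mom [-0.04  0.41  0.04]
```

Call:
carry_out(
  commands=[
    {"dp":[-0.015,0,0],"dr":[0,0,0]},
    {"dp":[-0.015,0,0],"dr":[0,0,0]},
  ],
)

```text
time: 19.0
position: [0.5645, 0.023, 0.0481]
tcp_rot: [-0.358, 3.121, -0.005]
wrist_force: [-3.5, -0.7, 2.6]
finger_gap: -0.0004
```

```bash
python3 st.py
```

```text
19.0 [0.5645 0.023  0.0481] [-3.5 -0.7  2.6] -0.0004247851250802859
[[-9.740e-01 -2.264e-01  5.000e-04]
 [-2.264e-01  9.740e-01 -3.400e-03]
 [ 3.000e-04 -3.400e-03 -1.000e+00]] yaw 13.08
latch mm [-58.1 -13.9] force [-3.5  0.1] mom [-0.07  0.63  0.03]
```

Call:
carry_out(
  commands=[
    {"dp":[-0.02,0,0],"dr":[0,0,0]},
    {"dp":[-0.025,0,0],"dr":[0,0,0]},
    {"dp":[-0.03,0,0],"dr":[0,0,0]},
  ],
)

```text
time: 19.3
position: [0.5645, 0.023, 0.0475]
tcp_rot: [0.357, -3.115, 0.006]
wrist_force: [-5.7, -1.3, 3.8]
finger_gap: -0.0001
```

```bash
python3 st.py
```

```text
19.3 [0.5645 0.023  0.0475] [-5.7 -1.3  3.8] -9.52400851112133e-05
[[-0.9741 -0.2261 -0.0056]
 [-0.2261  0.9741 -0.0046]
 [ 0.0065 -0.0032 -1.    ]] yaw 13.07
latch mm [-58.1 -13.9] force [-5.8 -0. ] mom [-0.22  1.13 -0.05]
```

Call:
carry_out(
  commands=[
    {"dp":[0.2,0,0],"dr":[0,0,0]},
    {"dp":[0.3,0,0],"dr":[0,-0.004,0]},
    {"dp":[0,0,-0.5],"dr":[0,0,0]},
    {"dp":[0,0,-0.8],"dr":[0,0,0]},
    {"dp":[0,0,-0.8],"dr":[0,0,0]},
    {"dp":[0,0,-0.5],"dr":[0,0,0]},
    {"dp":[-0.8,0,0],"dr":[0,0,0]},
    {"dp":[-0.9,0,0],"dr":[0,0,0]},
    {"dp":[-0.9,0,0],"dr":[0,0,0]},
    {"dp":[-0.9,0,0],"dr":[0,0,0]},
    {"dp":[-0.2,0,0],"dr":[0,0,0]},
    {"dp":[0,0,0],"dr":[0,0,0]},
  ],
)

```text
time: 20.5
position: [0.6985, 0.0537, 0.1603]
tcp_rot: [-0.354, 3.098, -0.004]
wrist_force: [-0.4, 0.1, -0.3]
finger_gap: -0.0001
```

```bash
python3 st.py; python3 - <<'E'
from h import *
s,a=snap('wrist','w5.png')
o=cv2.resize(a[0:225,170:470],None,fx=2.6,fy=2.6,interpolation=cv2.INTER_CUBIC)
cv2.imwrite('pics/w5c.png',np.clip((o/255.)**.45*255,0,255).astype('uint8'))
E
```

```text
20.5 [0.6985 0.0537 0.1603] [-0.4  0.1 -0.3] -0.00011420926076852073
[[-9.740e-01 -2.255e-01  2.380e-02]
 [-2.256e-01  9.742e-01  4.000e-04]
 [-2.330e-02 -5.000e-03 -9.997e-01]] yaw 13.04
latch mm [ 79.4 -13.8] force [-0.4  0.2] mom [-0.01  0.05 -0.  ]
```

View pics/w5c.png

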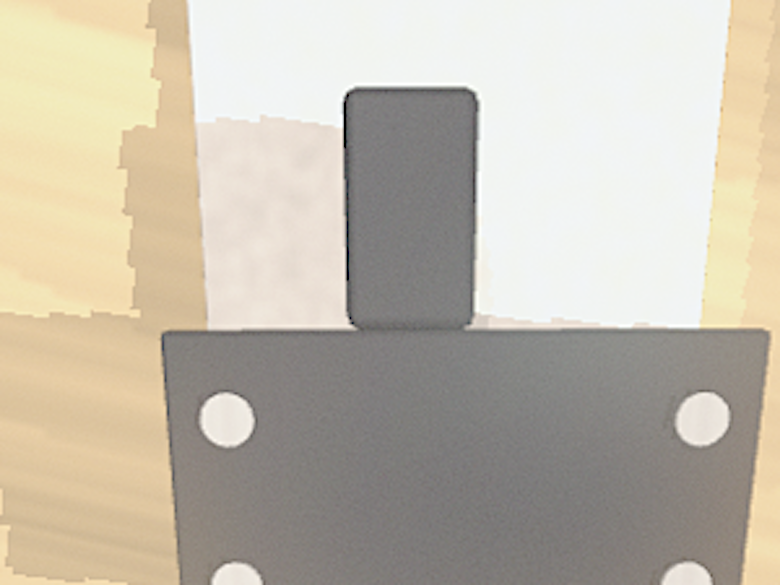

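The bright line is gone: the grip's front edge (crop y≈327) now meets the hood's edge (y≈329) squarely, and the grip is straight. The fingers are well clear, so I'm handing in.

```bash
python3 -c "
from bench import *
print(finish_job())"
```

```text
the job is handed in; nothing more can be done
None
```

The pin is home in the latch slot, lying on the ledge with its grip against the hood. I handed the job in at about 20.5 s with the arm clear of everything.

- **What I did:** I picked up the smallest pin by its grip, touched it down on the ledge, and felt the hidden face at about 3 N. About 6 mm of sideways sweep found the slot. I slid the pin in until it stopped.
- **Check that failed and its fix:** After I let go, a close look showed a gap of about 0.9 mm between grip and hood. I pushed the grip's rear face with closed fingers at about 6 N. It moved roughly another 0.8 mm to a hard stop.
- **Last checks:** The final close view shows no visible gap, with the grip square to the hood. The highest force I read while feeling and pushing in was about 8 N along the push. The 24 N touchdown on the ledge was the highest reading overall.
- **Less certain:** Forces were read only at the end of each move, so brief peaks between readings are unchecked. I did not measure separately that the pin lies flat; the overhead view shows nothing amiss. The bar clamp, jar and offcut were never approached, but I did not re-check where they are.

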